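# Push the teak pusher home in the noodle press

## Robot

A 6-joint arm with a two-finger parallel gripper is mounted at the origin on the work surface. World frame = base frame: x ahead of the robot, y to its left, z up, the work surface at z = 0. Lengths are in m, angles in rad, forces in N, time in s.
With the tool pointing down it reaches from about 0.35 to 0.775 m from the base axis. Payload 7.3 kg.
Tool frame: the origin (TCP) lies at the very end of the fingers, on their centre line; the grasp point (between the pads) lies 19 mm behind it (robot.pinch_z is the distance from the TCP to the grasp point, in m); z points along the fingers, y is the line along which they close (so a half turn about z gives the same grasp; the last joint's range is limited). The gripper opens to 92 mm and grips with 3 to 60 N. Pads are 19 mm wide; open, the fingers measure 130 mm over their backs; the gripper's body (75 mm by 190 mm) begins 47 mm behind the grasp point.
Start: joints at [-1.481, 0.342, 1.524, -0, 1.275, -0.146], TCP at [0.123, -0.51, 0.227] pointing down, gripper open.
Joint ranges: [-2.53, 2.53], [-0.77, 2.02], [0.04, 2.7], [-1, 4.14], [0.28, 2.66], [-3.11, 3.11]. Speed limits (rad/s): [2.57, 2.57, 3.14, 3.14, 3.14, 3.14].

## Interface

Orientations are given as [roll, pitch, yaw] about the fixed x, y, z axes, in that order (R = Rz(yaw) Ry(pitch) Rx(roll)).
In Python, from cell import robot gives the robot as it stands.
- The arm moves only by the tool move_arm, never from a script. Its argument "motion" is a list of rows, each a list of 6 numbers: the shift along the tool's x, y, z in units of 0.1 m (1.0 is 0.1 m), then the turn, a rotation vector about the tool's x, y, z in units of pi rad (1.0 is pi rad). In form: [[dx, dy, dz, rx, ry, rz], ...]. A call has 1 to 12 rows; each row is the pose to reach, as a shift and turn from the pose commanded when the call began, along the tool's axes at that moment, turning the shorter way round; what a row does not reach only later rows make up. A row lasts 1/8 s, in which the tool goes at most 62.5 mm and 10.7 degrees, less where a joint would pass 70% of its speed; a pose out of reach is approached as far as the arm can. A call with a number of a shift or a turn outside -1 to 1 is refused whole. A call with a gripper value outside its range is refused whole. "fingers" is the opening, from -1 (shut) to 1 (fully open), set as the call begins (left out, the last holds). The fingers move at their own pace and stop on an object; "newtons" is the grip in N (left out, the last holds). Time passes only in rows, so rows that repeat a pose let the fingers close. It gives the time, the measured TCP pose, the force, the opening and the grip force at its end, in the units of the state.
- robot.observe(): the state, without advancing time (a new reading comes with each control period).
- robot.read_camera(name): name is "scene" or "top"; returns a dict with "image" (400x640x3 uint8, red, green, blue), "range_z" (400x640 float32, m along the optical axis (not along the pixel's ray), 0 where there is no reading), "vfov" (degrees; the focal length in pixels is half the picture's height over the tangent of half this angle, whatever the lens; pixels are square), "cx", "cy" (the principal point, pixels), "extrinsics" (4x4, takes a point from camera to world coordinates). Camera axes: x right, y up, looking along -z (the intrinsics and any distortion apply to the point x, -y, -z); pixel columns grow to the right and rows downward; lengths in m; the calibration is good to about 2 mm. A picture is of the moment at which its call begins.
- robot.hand_in(): hands the job in; it is judged then, once.
The state is a dict: "time": time; "qpos": joint angles; "qvel": joint speeds; "joint_efforts": joint torques, N m; "tool_pos": TCP position; "tool_rot": TCP orientation; "contact_force": force on the tool from outside, world axes, zero at the start; "torque": the same for the moment, N m; "opening": finger opening in m; "grip_force": force on a finger pad.
Only numpy, scipy, OpenCV 4.12 (cv2) and the standard library are available. Lean on these libraries where they do the work, as an engineer would, in place of code of your own. Each camera call takes 0.05 s, during which the arm holds its last target. There are 200 camera calls.

## Task

Put the teak pusher into the noodle press: take it by the middle of its shaft, push it about half-way into the barrel and let go of it there, then take hold further back, near the knob, and push it home until you feel the piston inside come up against its stop. Bear on it with between 9 and 20 newtons for a moment at the stop, never more, then let go and leave the pusher home in the barrel. Do not disturb the other kitchen things or force the pusher against the barrel.

Things in the scene. Friction and masses are not known exactly. Their poses are not given: they have to be found in the camera images.
- mouth (a point): Centre of the mouth of the fixed aluminium press barrel, lying level in a teak cradle, bore 75 mm above the bench. x points into the bore (heading varies), z up. Bore 31 mm across, mouth flared to 38 mm over the first 7 mm; barrel 38 mm outside (45 at the lip), 190 mm long, far end closed. Cradle 100 mm wide, 50 mm high, starts 10 mm behind the lip; nothing stands before the mouth.
- pusher_center (a point): Middle of the teak pusher's shaft, on its axis: round rod 28 mm across, shaft 200 mm long, with a knob 40 mm across, 20 mm long, at its back end; 0.1 to 0.2 kg. x runs along the rod to the tip: tip at +100 mm, front of knob -100, back of knob -120, balance point about -14. Starts lying level in the rest, axis 42 mm above the bench.
- pusher_tip (a point): Centre of the pusher's front end face, 100 mm from the middle of the shaft, edge chamfered by 4 mm; axes as pusher_center. A dark ring round the shaft 138 mm behind the tip comes within 15 mm of the mouth when the pusher is home. The bore is loose: a pusher let go half-way in droops at its free end and binds until it is lifted level again.
- rest: The fixed teak rest on which the pusher starts, 150 by 70 mm, 48 mm high, origin under its centre, x the way the tip points. Two notched blocks, 14 mm thick, stand 68 mm either side of its middle; between them fingers can reach beside the shaft down to 12 mm above the bench.
- cobek: Bystander: black stone mortar dish, 200 mm across, 42 mm high, origin under its centre.
- ulekan: Bystander: teak pestle standing upright on its thick end, 58 mm across, 115 mm high, origin under its centre.
- bowl: Bystander: aluminium bowl, 160 mm across, 60 mm high, origin under its centre.
- lidded_box: Bystander: yellow plastic box with a lid, 140 by 190 by 94 mm high, origin under its centre.
- press: The whole fixed press; origin on the bench below the mouth, x along the bore. In it hides a steel piston (centre of its face: piston_face), at the start 83 to 123 mm inside the mouth. It drags with a steady 5 N and stays where left, up to a hard stop (joint piston = 0.040) 123 to 153 mm inside: where differs each time and is only felt. At the stop each further mm adds some 3 to 15 N.
Mind the look-alikes: they are no part of the job. Leave any green look-alike of the press alone.

How it is judged:
On the way, in this order (a step that is already met when the one before it is completed fails the run):
1. the pusher is about half-way in the barrel (tip 45 to 110 mm inside the mouth) and let go (x of pusher_tip in the frame of mouth between 0.045 and 0.11 m and angle between the x axis of pusher_tip and the x axis of mouth, either way round below 0.12 rad and contact force between the fingers and pusher below 0.1 N), for 0.2 s.
2. the piston is at its stop and the pusher bears on it with at least 9 N for 0.2 s (value of joint piston above 0.038 m and contact force between pusher and piston above 9 N), for 0.2 s.
At the end, for the whole second after the job is handed in: The piston is within 2 mm of its stop, the pusher's tip is still at the piston's face (within 5 mm) inside the barrel, in line with the bore within 0.06 rad, at rest and let go (value of joint piston above 0.038 m and distance between pusher_tip and piston_face below 0.005 m and angle between the x axis of pusher_tip and the x axis of mouth, either way round below 0.06 rad and linear speed of pusher below 0.01 m/s and contact force between the fingers and pusher below 0.1 N); the robot touches nothing.
It fails at once if the pusher bears on the piston with more than 20 N (contact force between pusher and piston above 20 N).
It fails at once if the pusher is forced against the barrel with more than 60 N (contact force between pusher and press above 60 N).
It fails at once if a bystander is moved more than 15 mm (distance of any of cobek, ulekan, bowl, lidded_box from where it was at the start of the episode above 0.015 m).
It also fails if it takes over 72 s, if anything falls off the work surface, if the arm or the gripper's body presses on something with over 40 N, if the wrist force passes 120 N, or if a joint passes its speed limit or range.

## Working session

There is one attempt and no reset: what is moved stays moved. The work goes in short steps, Python scripts to look and compute and a tool call to move; the robot and the scene stay as the last step left them, time stands still between calls to the robot, and variables do not carry over. Pictures are saved under pics/ and viewed, at most 10 in all, crops included, and the job is handed in when it is done.

Besides the shell and the picture viewer there is one more tool, called by a JSON object that holds its "api" and its "payload". move_arm: Moves the arm, as the interface text tells. Shifts and turns lie within -1 to 1; 1 stands for 0.1 m of shift or pi rad of turn. Its arguments: {"type":"object","properties":{"motion":{"type":"array"},"fingers":{"type":"number"},"newtons":{"type":"number"}},"required":["motion"]}

```bash
ls; mkdir -p pics; python3 - <<'E'
from cell import robot
import cv2,numpy as np
np.set_printoptions(precision=4,suppress=True)
for n in("scene","top"):
    c=robot.read_camera(n);cv2.imwrite(f"pics/{n}0.png",c["image"][:,:,::-1]);np.savez(f"{n}0.npz",**c)
    print(n,{k:v for k,v in c.items() if k not in("image","range_z")},c["range_z"].min(),c["range_z"].max())
print(robot.observe())
E
```

```text
pics
scene {'vfov': 57.88259354795859, 'cx': 327.25653693807647, 'cy': 203.10378413634857, 'extrinsics': array([[ 0.4701, -0.7382,  0.4838,  1.144 ],
       [ 0.8825,  0.4016, -0.2447, -0.3483],
       [-0.0136,  0.542 ,  0.8403,  1.1327],
       [ 0.    ,  0.    ,  0.    ,  1.    ]])} 0.0 3.2190526
top {'vfov': 50.160303627145055, 'cx': 316.4308387495085, 'cy': 191.1258326230642, 'extrinsics': array([[ 0.0299,  0.9746, -0.2221,  0.1977],
       [-0.9995,  0.0283, -0.0102, -0.0307],
       [-0.0037,  0.2223,  0.975 ,  1.5068],
       [ 0.    ,  0.    ,  0.    ,  1.    ]])} 0.0 2.609177
{'time': 0.1, 'qpos': array([-1.481 ,  0.3426,  1.5249, -0.    ,  1.2754, -0.146 ]), 'qvel': array([ 0.0017, -0.0021, -0.0026,  0.0005, -0.0005, -0.0001]), 'joint_efforts': array([  0.0016, -43.2006, -24.4694,   0.072 ,   0.0527,  -0.    ]), 'tool_pos': array([ 0.1226, -0.5101,  0.2261]), 'tool_rot': array([-3.1403, -0.0002,  0.2358]), 'contact_force': array([-0.4806, -0.1806, -0.5244]), 'torque': array([-0.0075,  0.0935, -0.0044]), 'grip_force': 0.0, 'opening': 0.09165615972594893}
```

View pics/scene0.png

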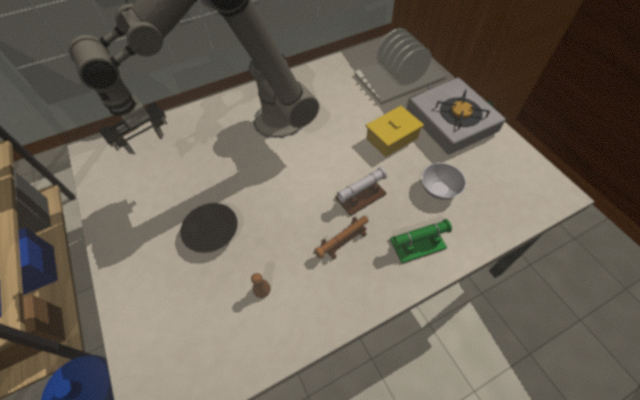

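View pics/top0.png

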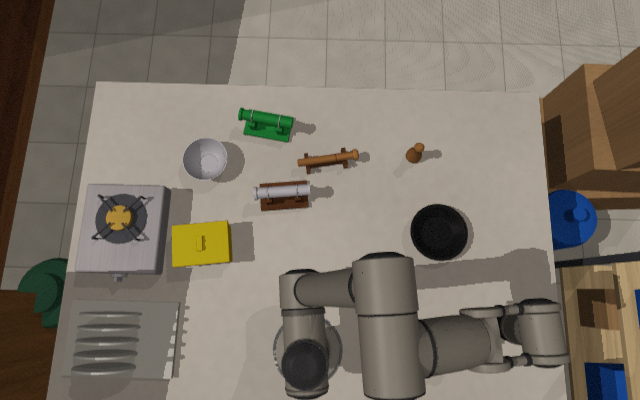

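The scene view shows the aluminium press at (360,190), the pusher in its rest at (342,236), a green look-alike press at (420,240) and the pestle at (260,285). In the top view these are at (283,193), (328,159), (266,125) and (415,153).
Candidates for the press are the silver one (283,193) and the green one (266,125, leave alone). Candidates for the pusher are the rod in the rest (328,159) and the pestle (415,153). I choose the silver press and the rod, and check them close up.

```bash
python3 - <<'E'
import cv2,numpy as np
a=cv2.imread("pics/top0.png")[140:220,240:370];b=cv2.imread("pics/scene0.png")[160:265,305:400]
a=cv2.resize(a,None,fx=6,fy=6,interpolation=2)
cv2.imwrite("pics/crA.png",cv2.convertScaleAbs(a,alpha=1.3));b=cv2.resize(b,None,fx=5.7,fy=5.7,interpolation=2);cv2.imwrite("pics/crB.png",cv2.convertScaleAbs(b,alpha=1.5))
E
cat > h.py <<'E'
import numpy as np,cv2
np.set_printoptions(precision=4,suppress=True)
def load(n): return dict(np.load(n))
def cloud(c):
    h,w=c["range_z"].shape;f=h/2/np.tan(np.radians(float(c["vfov"]))/2)
    v,u=np.mgrid[:h,:w];z=c["range_z"]
    P=np.stack([(u-c["cx"])/f*z,-(v-c["cy"])/f*z,-z],-1)
    E=c["extrinsics"];return P@E[:3,:3].T+E[:3,3]
def proj(c,p):
    E=c["extrinsics"];q=(np.atleast_2d(p)-E[:3,3])@E[:3,:3];h=c["range_z"].shape[0]
    f=h/2/np.tan(np.radians(float(c["vfov"]))/2)
    return np.c_[c["cx"]+f*q[:,0]/-q[:,2],c["cy"]-f*q[:,1]/-q[:,2]]
def ray(c,uv,z):
    "pixels -> points on plane at height z"
    E=c["extrinsics"];h=c["range_z"].shape[0];f=h/2/np.tan(np.radians(float(c["vfov"]))/2)
    uv=np.atleast_2d(uv).astype(float)
    d=np.c_[(uv[:,0]-c["cx"])/f,-(uv[:,1]-c["cy"])/f,-np.ones(len(uv))]@E[:3,:3].T
    return E[:3,3]+d*((z-E[2,3])/d[:,2])[:,None]
E
```

```text
(no output)
```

View pics/crA.png

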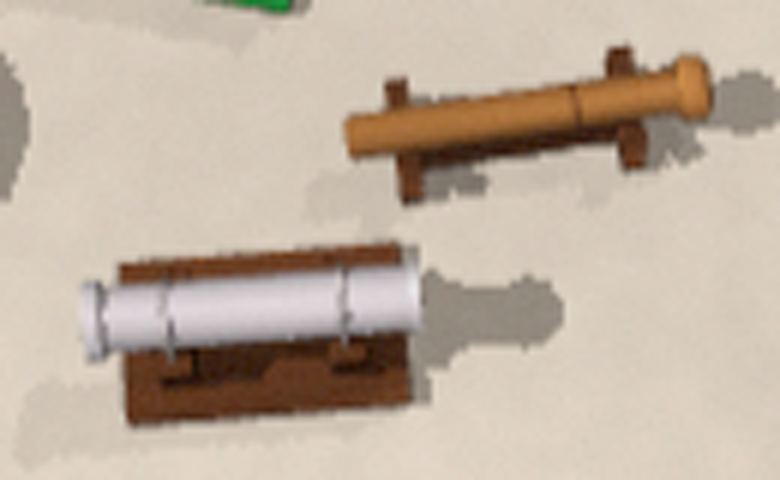

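View pics/crB.png

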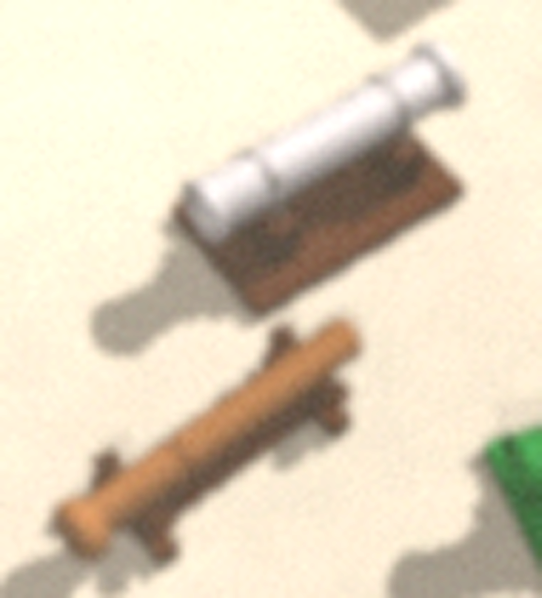

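The crops show that the silver press has its lip, and so its mouth, at the left (+y) end at about (256,193), with the bore running right. The rod has its knob at right (355,155), its tip at left (299,162) and the dark ring between. The pusher therefore has to be turned about half round. Now to measure it.

```bash
cat > meas.py <<'E'
from h import *
def line(c,roi,cond,z,f=None):
    u0,u1,v0,v1=roi;hsv=cv2.cvtColor(c["image"],cv2.COLOR_RGB2HSV)
    m=np.zeros(hsv.shape[:2],bool);m[v0:v1,u0:u1]=cond(hsv)[v0:v1,u0:u1]
    n,l,s,_=cv2.connectedComponentsWithStats(m.astype(np.uint8));k=1+s[1:,4].argmax();m=l==k
    v,u=np.nonzero(m);P=cloud(c)[m]
    R=ray(c,np.c_[u,v],z)[:,:2]
    vx,vy,x0,y0=cv2.fitLine(R.astype(np.float32),cv2.DIST_HUBER,0,.01,.01).ravel()
    d=np.array([vx,vy]);d*=-np.sign(vy);t=(R-[x0,y0])@d
    return dict(n=m.sum(),d=d,yaw=np.arctan2(d[1],d[0]),p0=R[t<np.percentile(t,1)].mean(0),p1=R[t>np.percentile(t,99)].mean(0),L=np.ptp(t),c=np.array([x0,y0]),ztop=np.percentile(P[:,2],[50,90])),m,P
E
python3 - <<'E'
from meas import *
for n,rp,rs in(("top",(290,365,140,180),(245,320,170,215)),("scene",(305,375,210,262),(325,395,160,220))):
    c=load(n+"0.npz")
    hsv=cv2.cvtColor(c["image"],cv2.COLOR_RGB2HSV)
    for v,u in {"top":((161,312),(205,300),(190,285),(166,309)),"scene":((235,345),(190,355),(200,375))}[n]:print(n,u,v,hsv[v,u])
    for nm,r,cd,z in(("pusher",rp,lambda h:(h[...,1]>110)&(h[...,2]>110)&(h[...,0]<25),.042),("press",rs,lambda h:(h[...,1]<35)&(h[...,2]>(135 if n=='top' else 100)),.075)):
        r,m,P=line(c,r,cd,z);print(n,nm,r)
        print("  cloud z max line", np.percentile(P[:,2],[5,50,95]), P[:,:2].mean(0))
# bystanders by depth: points above 2cm
c=load("top0.npz");P=cloud(c)
for nm,(u,v) in dict(box=(200,243),bowl=(206,160),cobek=(439,232),ulekan=(415,153),green=(266,125),bench=(330,210)).items():print(nm,P[v,u],ray(c,(u,v),.04)[0])
E
```

```text
top 312 161 [ 14 165 127]
top 300 205 [ 10 175  73]
top 285 190 [170   9 174]
top 309 166 [  9 154  63]
top pusher {'n': np.int64(328), 'd': array([ 0.173 , -0.9849], dtype=float32), 'yaw': np.float32(-1.3969171), 'p0': array([0.6343, 0.0536]), 'p1': array([ 0.6758, -0.1557]), 'L': np.float64(0.21497857391171027), 'c': array([ 0.656 , -0.0548], dtype=float32), 'ztop': array([0.0537, 0.0591])}
  cloud z max line [0.0478 0.0537 0.0602] [ 0.6509 -0.0544]
top press {'n': np.int64(1700), 'd': array([ 0.1069, -0.9943], dtype=float32), 'yaw': np.float32(-1.4636822), 'p0': array([0.4718, 0.2268]), 'p1': array([ 0.5663, -0.0229]), 'L': np.float64(0.2616715184797015), 'c': array([0.5469, 0.0448], dtype=float32), 'ztop': array([-0.0004,  0.006 ])}
  cloud z max line [-0.0059 -0.0004  0.0906] [0.5414 0.122 ]
scene 345 235 [ 14 121 116]
scene 355 190 [ 11  15 137]
scene 375 200 [18 52 99]
scene pusher {'n': np.int64(298), 'd': array([ 0.178, -0.984], dtype=float32), 'yaw': np.float32(-1.3917993), 'p0': array([0.6347, 0.058 ]), 'p1': array([ 0.671 , -0.1479]), 'L': np.float64(0.21032930988800883), 'c': array([ 0.6529, -0.0502], dtype=float32), 'ztop': array([0.0542, 0.0578])}
  cloud z max line [0.0502 0.0542 0.0594] [ 0.6584 -0.0535]
scene press {'n': np.int64(547), 'd': array([ 0.1141, -0.9935], dtype=float32), 'yaw': np.float32(-1.4564651), 'p0': array([0.4987, 0.215 ]), 'p1': array([0.5367, 0.0075]), 'L': np.float64(0.21389202779146055), 'c': array([0.5186, 0.1108], dtype=float32), 'ztop': array([0.0891, 0.0941])}
  cloud z max line [-0.0013  0.0891  0.0959] [0.525 0.106]
box [0.3328 0.3635 0.0931] [0.3379 0.3783 0.04  ]
bowl [ 0.6467  0.395  -0.    ] [0.6347 0.3837 0.04  ]
cobek [ 0.4038 -0.4493  0.0116] [ 0.3999 -0.4413  0.04  ]
ulekan [ 0.6686 -0.3554  0.0819] [ 0.6825 -0.3649  0.04  ]
green [0.7838 0.1796 0.015 ] [0.774  0.1761 0.04  ]
bench [ 0.4727 -0.0655  0.0022] [ 0.4658 -0.0646  0.04  ]
```

```bash
cat > cyl.py <<'E'
from h import *
from scipy.optimize import least_squares
def fit(P,r,z=None,yaw0=-1.45):
    "axis x(y)=a+b*(y-ym), z(y)=c+d*(y-ym); rod nearly along y"
    ym=P[:,1].mean()
    def res(q):
        u=np.array([q[1],1,q[3]]);u/=np.linalg.norm(u)
        w=P-[q[0],ym,q[2]];w=w-np.outer(w@u,u);return np.linalg.norm(w,axis=1)-r
    q=least_squares(res,[P[:,0].mean(),0,P[:,2].max()-r,0],loss="soft_l1",f_scale=.002)
    return ym,q.x,np.median(abs(q.fun))
E
python3 - <<'E'
from cyl import *
A=[cloud(load(n+"0.npz")) for n in("top","scene")]
def box(P,*b): P=P.reshape(-1,3);return P[np.all([(P[:,i]>b[i][0])&(P[:,i]<b[i][1]) for i in range(3)],0)]
for nm,r,b in(("press",.019,((.45,.57),(.03,.195),(.076,.11))),("pusher",.014,((.61,.70),(-.12,.045),(.05,.07)))):
    S=[box(P,*b) for P in A]
    for s in S+[np.vstack(S)]: print(nm,len(s),*fit(s,r))
S=box(A[0],(.45,.57),(-.05,.28),(.06,.12));S2=box(A[1],(.45,.57),(-.05,.28),(.06,.12))
print("press ends y",S[:,1].min(),S[:,1].max(),S2[:,1].min(),S2[:,1].max())
for P in A:
    s=box(P,(.61,.70),(-.2,.1),(.045,.08));print("pusher ends y",s[:,1].min(),s[:,1].max())
    s=box(P,(.2,.47),(.2,.55),(.08,.11));print("box",s.min(0),s.max(0)); s=box(P,(.5,.8),(.25,.55),(.03,.08));print("bowl",s.min(0),s.max(0))
    print("bench z",np.median(box(P,(.45,.6),(-.2,-.1),(-.03,.03))[:,2]))
# silhouette checks of ends at axis height
from meas import line
for n in("top","scene"):
    print(proj(load(n+"0.npz"),[[.4945,.215,.075],[.634,.056,.042]]))
E
```

```text
press 522 0.11384486542089922 [ 0.5183 -0.1135  0.0747  0.0074] 0.0017546571668385167
press 427 0.11342878156556112 [ 0.5235 -0.1053  0.0738  0.007 ] 0.0013099302735571326
press 949 0.11365764960822337 [ 0.5207 -0.1098  0.0748  0.0081] 0.0020315031938951088
pusher 243 -0.03730228299934119 [ 0.6477 -0.1869  0.0416 -0.0008] 0.0018280437950224642
pusher 268 -0.03979400302930139 [ 0.6566 -0.1779  0.0412 -0.0001] 0.0012375846144783778
pusher 511 -0.038609095069848685 [ 0.6529 -0.1878  0.0417  0.0019] 0.0019255472015144697
press ends y 0.0058757110283429136 0.19929690734088534 0.008930520849902257 0.2038105472042786
pusher ends y -0.16011752642378402 0.05707284675569843
box [0.2278 0.2652 0.08  ] [0.4696 0.5499 0.0999]
bowl [0.5001 0.2505 0.0301] [0.7836 0.5385 0.0797]
bench z -0.0006496452180395629
pusher ends y -0.15823487008182194 0.061673101301875644
box [0.2334 0.2693 0.08  ] [0.4699 0.5498 0.0985]
bowl [0.5   0.266 0.03 ] [0.7822 0.5494 0.0799]
bench z -0.0012712266540884087
[[248.8832 197.5796]
 [297.3155 162.5618]]
[[382.8879 167.3751]
 [365.0688 218.0837]]
```

Mouth is near (0.511, 0.201, 0.075), with the bore heading at -1.46 rad. Pusher centre is near (0.653, -0.040, 0.042), with its yaw at 1.753.

```bash
cat > plan.py <<'E'
import sys,numpy as np
from scipy.spatial.transform import Rotation as R
from cell import robot
def rel(pos,yaw,pitch=0.0,o=None):
    "pitch: nose tilt about tool y"
    o=o or robot.observe();A=R.from_euler("xyz",o["tool_rot"])
    B=R.from_euler("z",yaw)*R.from_euler("x",np.pi)*R.from_euler("y",pitch)
    return np.round(np.r_[A.inv().apply(np.array(pos)-o["tool_pos"])/.1,(A.inv()*B).as_rotvec()/np.pi],3)
if __name__=="__main__":
    a=[float(x) for x in sys.argv[1:]];print(rel(a[:3],a[3]).tolist())
E
python3 plan.py .653 -.043 .15 1.753;python3 plan.py .4 -.28 .22 1.0
```

```text
[6.248, -3.302, 0.767, -0.0, -0.0, -0.483]
[3.235, -1.589, 0.064, -0.0, -0.0, -0.243]
```

{"api": "move_arm", "payload": {"motion": [[0.5,-0.265,0,0,0,0],[1,-0.53,0,0,0,0],[1,-0.53,0,0,0,0]], "fingers": 0.2}}

```text
time: 0.48
tool_pos: [0.2096, -0.4332, 0.2267]
tool_rot: [-3.14, -0.001, 0.24]
contact_force: [-0.1, 1.4, 0.0]
opening: 0.0662
grip_force: 0.0
```

{"api": "move_arm", "payload": {"motion": [[0.5,-0.265,0,0,0,0],[1,-0.53,0,0,0,0],[1,-0.53,0,0,0,0]]}}

```text
time: 0.85
tool_pos: [0.2939, -0.3591, 0.2266]
tool_rot: [-3.141, -0.0, 0.24]
contact_force: [-0.4, 0.3, 0.5]
opening: 0.0553
grip_force: 0.0
```

{"api": "move_arm", "payload": {"motion": [[0.5,-0.265,0,0,0,0],[1,-0.53,0,0,0,0],[1,-0.53,0,0,0,0]]}}

```text
time: 1.23
tool_pos: [0.3785, -0.285, 0.2265]
tool_rot: [-3.142, -0.0, 0.24]
contact_force: [0.2, 0.2, -0.8]
opening: 0.0553
grip_force: 0.0
```

{"api": "move_arm", "payload": {"motion": [[0.5,-0.265,0,0,0,0],[1,-0.53,0,0,0,0],[1,-0.53,0,0,0,0]]}}

```text
time: 1.6
tool_pos: [0.4633, -0.2107, 0.2263]
tool_rot: [3.141, 0.0, 0.239]
contact_force: [0.0, -0.5, -0.9]
opening: 0.0551
grip_force: 0.0
```

{"api": "move_arm", "payload": {"motion": [[0.5,-0.265,0,0,0,0],[1,-0.53,0,0,0,0],[1,-0.53,0,0,0,0]]}}

```text
time: 1.98
tool_pos: [0.548, -0.1364, 0.226]
tool_rot: [3.141, 0.0, 0.238]
contact_force: [-0.6, 0.2, -0.2]
opening: 0.0551
grip_force: 0.0
```

{"api": "move_arm", "payload": {"motion": [[0.5,-0.265,0,0,0,0],[1,-0.53,0,0,0,0],[1,-0.53,0,0,0,-0.1],[1,-0.53,0,0,0,-0.2],[1,-0.53,0,0,0,-0.3],[1,-0.53,0,0,0,-0.4],[1,-0.53,0,0,0,-0.483],[1,-0.53,0,0,0,-0.483],[1,-0.53,0,0,0,-0.483]]}}

```text
time: 3.1
tool_pos: [0.6308, -0.0649, 0.2265]
tool_rot: [-3.141, 0.001, 1.552]
contact_force: [0.5, -0.5, 0.7]
opening: 0.0554
grip_force: 0.0
```

```bash
python3 - <<'E'
from cell import robot;from cyl import *;from plan import rel
o=robot.observe();print(o)
for z in(.15,.023):print(rel([.653,-.043,z],1.753))
c=robot.read_camera("scene");cv2.imwrite("pics/s1.png",cv2.resize(c["image"][150:290,260:440,::-1],None,fx=4,fy=4))
E
```

```text
{'time': 3.1, 'qpos': array([-0.2226,  0.5479,  1.1939, -0.0014,  1.4005, -0.2032]), 'qvel': array([-0.0018, -0.0018,  0.0006, -0.0013,  0.0009, -1.4892]), 'joint_efforts': array([ -0.0089, -54.5805, -25.6008,   0.061 ,   0.0541,   1.99  ]), 'tool_pos': array([ 0.6308, -0.0649,  0.2265]), 'tool_rot': array([-3.1405,  0.0011,  1.5516]), 'contact_force': array([ 0.5331, -0.4692,  0.7217]), 'torque': array([-0.0389, -0.0873, -0.0232]), 'grip_force': 0.0, 'opening': 0.05540438709360299}
[ 0.224  0.218  0.764 -0.     0.    -0.064]
[ 0.226  0.22   2.034 -0.     0.    -0.064]
```

View pics/s1.png

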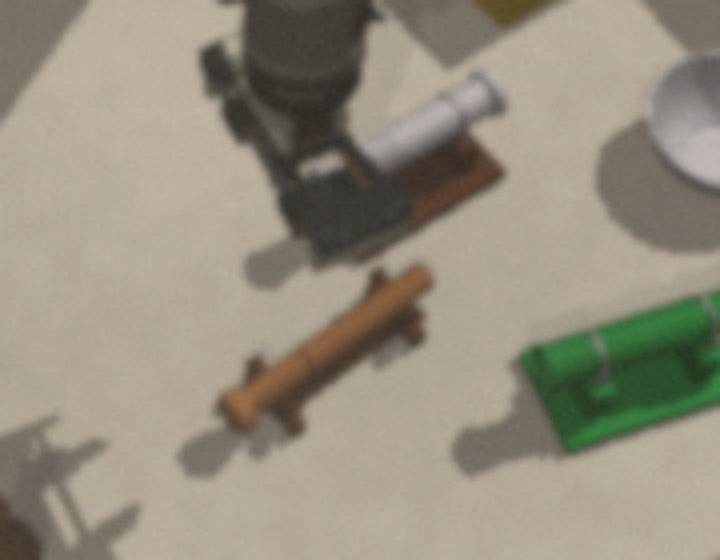

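The view shows the gripper above and behind the free pusher, which lies at crop (330,345), with nothing disturbed.

{"api": "move_arm", "payload": {"motion": [[0.18,0.26,0,0,0,0],[0.18,0.26,0.4,0,0,0],[0.18,0.26,0.8,0,0,0],[0.18,0.26,0.8,0,0,0],[0.18,0.26,0.8,0,0,0]]}}

```text
time: 3.78
tool_pos: [0.6588, -0.0455, 0.1484]
tool_rot: [3.139, 0.001, 1.546]
contact_force: [-0.3, -0.5, 1.1]
opening: 0.0552
grip_force: 0.0
```

```bash
python3 - <<'E'
from cell import robot;from cyl import *;from plan import rel
o=robot.observe();print(o["tool_pos"],o["tool_rot"])
print(rel([.653,-.043,.023],1.753))
c=robot.read_camera("scene");cv2.imwrite("pics/s2.png",cv2.resize(c["image"][150:290,260:440,::-1],None,fx=4,fy=4))
E
```

```text
[ 0.6588 -0.0455  0.1484] [3.1395 0.0008 1.5457]
[ 0.024 -0.061  1.254  0.001  0.    -0.066]
```

View pics/s2.png

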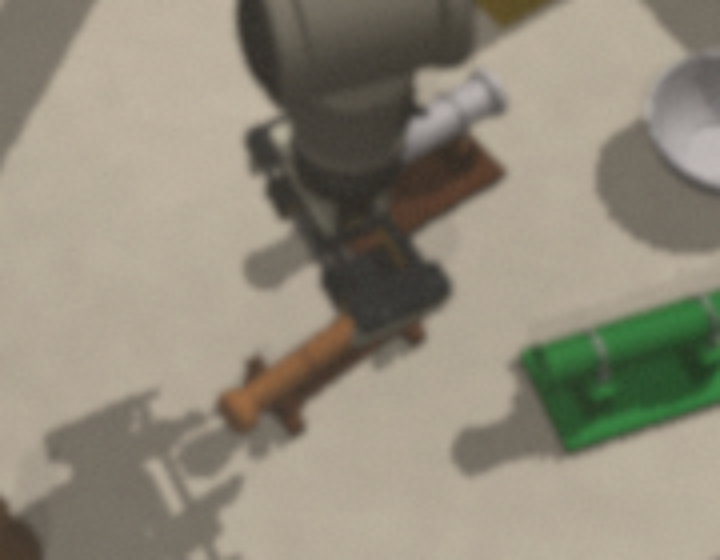

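The gripper now hangs over the shaft, at crop (385,285). The remaining yaw is still to be made up.

{"api": "move_arm", "payload": {"motion": [[0.024,-0.061,0,0,0,-0.05],[0.024,-0.061,0,0,0,-0.066],[0.024,-0.061,0.3,0,0,-0.066],[0.024,-0.061,0.6,0,0,-0.066],[0.024,-0.061,0.8,0,0,-0.066],[0.024,-0.061,0.8,0,0,-0.066],[0.024,-0.061,0.8,0,0,-0.066]]}}

```text
time: 4.7
tool_pos: [0.6534, -0.0416, 0.0689]
tool_rot: [3.138, 0.001, 1.755]
contact_force: [0.6, -0.8, -0.4]
opening: 0.0553
grip_force: 0.0
```

{"api": "move_arm", "payload": {"motion": [[0,0,0.15,0,0,0],[0,0,0.3,0,0,0],[0,0,0.44,0,0,0],[0,0,0.44,0,0,0],[0,0,0.44,0,0,0]]}}

```text
time: 5.32
tool_pos: [0.6523, -0.0412, 0.0227]
tool_rot: [3.141, 0.0, 1.756]
contact_force: [-0.6, -0.8, 0.0]
opening: 0.0551
grip_force: 0.0
```

{"api": "move_arm", "payload": {"motion": [[0,0,0,0,0,0],[0,0,0,0,0,0],[0,0,0,0,0,0],[0,0,0,0,0,0],[0,0,0,0,0,0]], "fingers": -0.55, "newtons": 10}}

```text
time: 5.95
tool_pos: [0.6528, -0.0412, 0.0231]
tool_rot: [3.14, 0.0, 1.756]
contact_force: [2.8, 0.4, 0.9]
opening: 0.0278
grip_force: 10.0
```

Gripped with only 2.8 N side force. Now firm the grip, lift, and carry the pusher toward the mouth.

{"api": "move_arm", "payload": {"motion": [[0,0,0,0,0,0],[0,0,-0.1,0,0,0],[0,0,-0.4,0,0,0],[0,0,-0.7,0,0,0],[0,0,-1,0,0,0],[0,0,-1,0,0,0]], "fingers": -1, "newtons": 35}}

```text
time: 6.7
tool_pos: [0.653, -0.0415, 0.1252]
tool_rot: [3.138, 0.002, 1.756]
contact_force: [0.9, -0.8, -1.7]
opening: 0.0269
grip_force: 35.0
```

{"api": "move_arm", "payload": {"motion": [[0.3,-0.07,-0.2,0,0,0],[0.65,-0.14,-0.4,0,0,0],[0.98,-0.21,-0.4,0,0,0],[0.98,-0.21,-0.4,0,0,0]]}}

```text
time: 7.2
tool_pos: [0.6116, 0.0535, 0.1612]
tool_rot: [-3.138, -0.001, 1.759]
contact_force: [0.7, 0.2, -1.7]
opening: 0.0269
grip_force: 35.0
```

{"api": "move_arm", "payload": {"motion": [[0.35,-0.07,0,0,0,0],[0.7,-0.14,0,0,0,0],[0.98,-0.21,0,0,0,0],[0.98,-0.21,0,0,0,0]]}}

```text
time: 7.7
tool_pos: [0.5736, 0.1447, 0.1612]
tool_rot: [-3.139, -0.0, 1.758]
contact_force: [-0.8, -0.4, -1.5]
opening: 0.0268
grip_force: 35.0
```

{"api": "move_arm", "payload": {"motion": [[0.35,-0.07,0,0,0,0],[0.7,-0.14,0,0,0,0],[0.98,-0.21,0,0,0,0],[0.98,-0.21,0,0,0,0]]}}

```text
time: 8.2
tool_pos: [0.5357, 0.2365, 0.1617]
tool_rot: [-3.14, 0.0, 1.757]
contact_force: [-1.0, -0.5, -1.5]
opening: 0.027
grip_force: 35.0
```

{"api": "move_arm", "payload": {"motion": [[0.35,-0.07,0,0,0,0],[0.7,-0.14,0,0,0,0],[0.98,-0.21,0,0,0,0],[0.98,-0.21,0,0,0,0]]}}

```text
time: 8.7
tool_pos: [0.4976, 0.3286, 0.1619]
tool_rot: [-3.141, 0.001, 1.757]
contact_force: [0.5, -0.6, -1.9]
opening: 0.0269
grip_force: 35.0
```

{"api": "move_arm", "payload": {"motion": [[0,0,0,0,0,-0.05],[0,0,0,0,0,-0.1],[0,0,0,0,0,-0.15],[0,0,0,0,0,-0.2],[0,0,0,0,0,-0.25],[0,0,0,0,0,-0.3],[0,0,0,0,0,-0.35],[0,0,0,0,0,-0.4],[0,0,0,0,0,-0.45],[0,0,0,0,0,-0.5],[0,0,0,0,0,-0.5]]}}

```text
time: 10.07
tool_pos: [0.4986, 0.3268, 0.1622]
tool_rot: [-3.141, -0.0, -2.96]
contact_force: [-0.0, -0.4, -1.8]
opening: 0.0272
grip_force: 35.0
```

{"api": "move_arm", "payload": {"motion": [[0,0,0,0,0,-0.05],[0,0,0,0,0,-0.1],[0,0,0,0,0,-0.15],[0,0,0,0,0,-0.2],[0,0,0,0,0,-0.25],[0,0,0,0,0,-0.3],[0,0,0,0,0,-0.35],[0,0,0,0,0,-0.4],[0,0,0,0,0,-0.45],[0,0,0,0,0,-0.476],[0,0,0,0,0,-0.476],[0,0,0,0,0,-0.476]]}}

```text
time: 11.58
tool_pos: [0.4979, 0.3281, 0.1625]
tool_rot: [3.141, -0.0, -1.465]
contact_force: [-0.0, 1.1, -2.0]
opening: 0.0269
grip_force: 35.0
```

```bash
python3 - <<'E'
from cell import robot;from cyl import *;from plan import rel
o=robot.observe();print(o)
print(rel([.497,.330,.056],-1.461))
for n in("scene","top"):
    c=robot.read_camera(n);np.savez(n+"3.npz",**c);cv2.imwrite(f"pics/{n}3.png",c["image"][...,::-1])
a=cv2.imread("pics/scene3.png")[80:260,290:480];b=cv2.imread("pics/top3.png")[130:300,160:330]
cv2.imwrite("pics/c3.png",np.hstack([cv2.resize(a,(400,380)),cv2.resize(b,(380,380))]))
E
```

```text
{'time': 11.575, 'qpos': array([ 0.4544,  0.5258,  1.4135, -0.0003,  1.2026, -2.7928]), 'qvel': array([ 0.0065, -0.0011, -0.0011,  0.0028,  0.0026, -0.0121]), 'joint_efforts': array([ -0.0686, -52.6979, -24.2944,  -0.0622,  -0.0183,   0.0105]), 'tool_pos': array([0.4979, 0.3281, 0.1625]), 'tool_rot': array([ 3.1414, -0.0004, -1.465 ]), 'contact_force': array([-0.0223,  1.0599, -1.9867]), 'torque': array([ 0.141 , -0.029 ,  0.0243]), 'grip_force': 34.997416734695435, 'opening': 0.02693807998485988}
[-0.02   0.006  1.065  0.    -0.    -0.001]
```

View pics/c3.png

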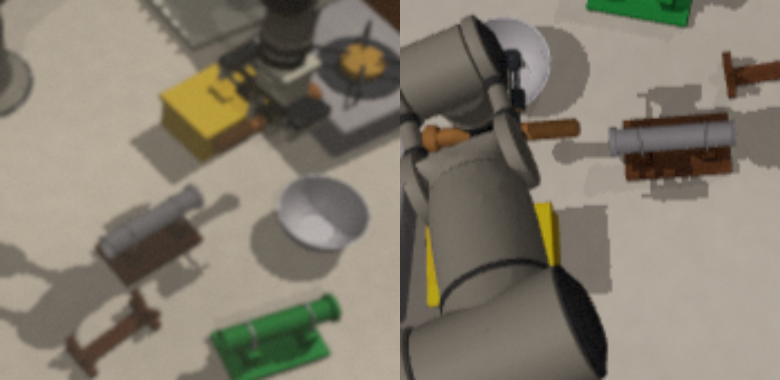

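The left pane is the scene camera and the right is the top camera. The pusher now points at the mouth: tip at right pane (578,128), mouth lip at (612,140). I'll check clearance to the box before lowering.

```bash
python3 - <<'E'
from cyl import *
c=load("top0.npz");P=cloud(c);hsv=cv2.cvtColor(c["image"],cv2.COLOR_RGB2HSV)
m=(hsv[...,0]>20)&(hsv[...,0]<35)&(hsv[...,1]>150)&(P[...,2]>.085);m[:,:160]=0
q=P[m];print("box",np.percentile(q,[1,99],axis=0))
r=cv2.minAreaRect(q[:,:2].astype(np.float32));print(cv2.boxPoints(r))
c=load("top3.npz");P=cloud(c);hsv=cv2.cvtColor(c["image"],cv2.COLOR_RGB2HSV)
m=(hsv[...,0]<25)&(hsv[...,1]>110)&(P[...,2]>.16)&(P[...,2]<.22);q=P[m];q=q[(q[:,1]>.19)&(q[:,1]<.5)&(q[:,0]>.45)&(q[:,0]<.6)]
print(len(q),q.min(0),q.max(0));print(fit(q[(q[:,1]<.42)],.014)); print(np.sort(q[:,1])[:5])
E
```

```text
box [[0.2572 0.2706 0.085 ]
 [0.4011 0.4573 0.0991]]
[[ 0.1977 -0.0307]
 [ 0.3688 -0.0515]
 [ 0.4305  0.4572]
 [ 0.2594  0.478 ]]
340 [0.4656 0.2282 0.1801] [0.5174 0.4453 0.2031]
(np.float64(0.3058374634355191), array([ 0.4981, -0.1049,  0.1808, -0.0022]), np.float64(0.0015602698620450443))
[0.2282 0.2285 0.2287 0.2291 0.2296]
```

{"api": "move_arm", "payload": {"motion": [[0,0,0.25,0,0,0],[0,0,0.5,0,0,0],[0,0,0.75,0,0,0],[0,0,1,0,0,0],[0,0,1,0,0,0]]}}

```text
time: 12.3
tool_pos: [0.4963, 0.328, 0.0609]
tool_rot: [3.137, -0.002, -1.462]
contact_force: [-0.6, 0.6, -1.4]
opening: 0.027
grip_force: 35.0
```

{"api": "move_arm", "payload": {"motion": [[0,0,0.07,0,0,0],[0,0,0.07,0,0,0],[0,0,0.07,0,0,0]]}}

```text
time: 12.68
tool_pos: [0.4979, 0.3289, 0.0564]
tool_rot: [-3.14, 0.0, -1.461]
contact_force: [-0.4, -0.2, -2.0]
opening: 0.0269
grip_force: 35.0
```

```bash
cat > cmp.py <<'E'
from cell import robot;from cyl import *
o=robot.observe();print(o["tool_pos"],o["tool_rot"],o["contact_force"])
u=np.array([.11,-1,0]);u/=np.linalg.norm(u)
for n in("scene","top"):
    c=robot.read_camera(n);np.savez(n+"4.npz",**c);P=cloud(c);hsv=cv2.cvtColor(c["image"],cv2.COLOR_RGB2HSV)
    m=(hsv[...,0]<25)&(hsv[...,1]>90)&(P[...,2]>.06)&(P[...,2]<.11);q=P[m];q=q[(q[:,1]>.15)&(q[:,1]<.5)&(q[:,0]>.45)&(q[:,0]<.56)]
    if len(q)>20:
        f=fit(q[q[:,1]<.40],.014);print(n,"rod",len(q),f,"ymin",np.sort(q[:,1])[2],"ymax",np.sort(q[:,1])[-3])
    p=P.reshape(-1,3);p=p[(p[:,0]>.45)&(p[:,0]<.57)&(p[:,1]>.03)&(p[:,1]<.19)&(p[:,2]>.076)&(p[:,2]<.105)]
    g=fit(p,.019);print(n,"press",len(p),g)
    if len(q)>20:print(" press axis at rod: x,z",g[1][0]+g[1][1]*(f[0]-g[0]),g[1][2]+g[1][3]*(f[0]-g[0]))
E
python3 cmp.py
```

```text
[0.4979 0.3289 0.0564] [-3.1404  0.0003 -1.4614] [-0.4272 -0.2067 -2.0423]
scene rod 159 (np.float64(0.2786808340776689), array([ 0.5052, -0.1068,  0.0746,  0.0001]), np.float64(0.0013328780857134927)) ymin 0.23248726092336158 ymax 0.4466001129811824
scene press 404 (np.float64(0.10903785542708316), array([ 0.524 , -0.1031,  0.0741,  0.0034]), np.float64(0.0012734320720914905))
 press axis at rod: x,z 0.506476121469882 0.07468082312675874
top rod 184 (np.float64(0.26340016599504357), array([ 0.5015, -0.0994,  0.075 ,  0.0225]), np.float64(0.0016734427224822605)) ymin 0.1564823105343434 ymax 0.4422848914944905
top press 509 (np.float64(0.11095996324295031), array([ 0.5182, -0.11  ,  0.0746, -0.0053]), np.float64(0.0016771594666773887))
 press axis at rod: x,z 0.5014523095766569 0.07374173114355995
```

The rod and bore agree within 1.5 mm in both cameras. The gap to the mouth is about 29 mm. Enter slowly.

{"api": "move_arm", "payload": {"motion": [[0.1,0,0,0,0,0],[0.2,0,0,0,0,0],[0.25,0,0,0,0,0],[0.3,0,0,0,0,0],[0.35,0,0,0,0,0],[0.38,0,0,0,0,0],[0.38,0,0,0,0,0]]}}

```text
time: 13.65
tool_pos: [0.5014, 0.2988, 0.057]
tool_rot: [-3.137, 0.013, -1.462]
contact_force: [-4.5, 32.9, -1.8]
opening: 0.0268
grip_force: 35.0
```

{"api": "move_arm", "payload": {"motion": [[0.03,0,0,0,0,0],[0.06,0,0,0,0,0],[0.09,0,0,0,0,0],[0.12,0,0,0,0,0],[0.12,0,0,0,0,0]]}}

```text
time: 14.28
tool_pos: [0.5028, 0.2915, 0.0577]
tool_rot: [-3.134, 0.019, -1.462]
contact_force: [-7.3, 52.1, -3.4]
opening: 0.0271
grip_force: 35.0
```

Axial force is too high, so the tip has met something. I'll back off at once and look.

{"api": "move_arm", "payload": {"motion": [[-0.12,0,0,0,0,0],[-0.25,0,0,0,0,0],[-0.25,0,0,0,0,0],[-0.25,0,0,0,0,0]]}}

```text
time: 14.78
tool_pos: [0.5004, 0.3031, 0.0555]
tool_rot: [3.141, -0.001, -1.462]
contact_force: [0.0, -1.2, -1.9]
opening: 0.0268
grip_force: 35.0
```

```bash
python3 cmp.py; python3 - <<'E'
from h import *
o=[]
for n in("scene","top"):
    c=load(n+"4.npz");u,v=proj(c,[.51,.215,.075])[0].astype(int);o.append(cv2.resize(c["image"][v-22:v+22,u-22:u+22,::-1],(396,396),interpolation=cv2.INTER_CUBIC));print(n,u,v)
cv2.imwrite("pics/c4.png",cv2.convertScaleAbs(np.hstack(o),alpha=1.5))
E
```

```text
[0.5004 0.3031 0.0555] [ 3.1412 -0.0006 -1.4619] [ 0.0216 -1.2025 -1.9245]
scene rod 168 (np.float64(0.2643569878695688), array([ 0.5071, -0.0919,  0.0735,  0.0007]), np.float64(0.0012786720568519674)) ymin 0.21547349924021164 ymax 0.4286628798391562
scene press 404 (np.float64(0.1080401883387748), array([ 0.5241, -0.1077,  0.0741, -0.0013]), np.float64(0.001358428364007118))
 press axis at rod: x,z 0.5072797277056222 0.07393517815636899
top rod 153 (np.float64(0.2414378103356936), array([ 0.5039, -0.1074,  0.0739,  0.0076]), np.float64(0.0016446595198822186)) ymin 0.1536364841822153 ymax 0.41149455367052573
top press 515 (np.float64(0.11047647572051912), array([ 0.5185, -0.1124,  0.0744,  0.0037]), np.float64(0.001552219756515278))
 press axis at rod: x,z 0.5037476455630546 0.07485918068244303
scene 385 170
top 249 193
```

View pics/c4.png

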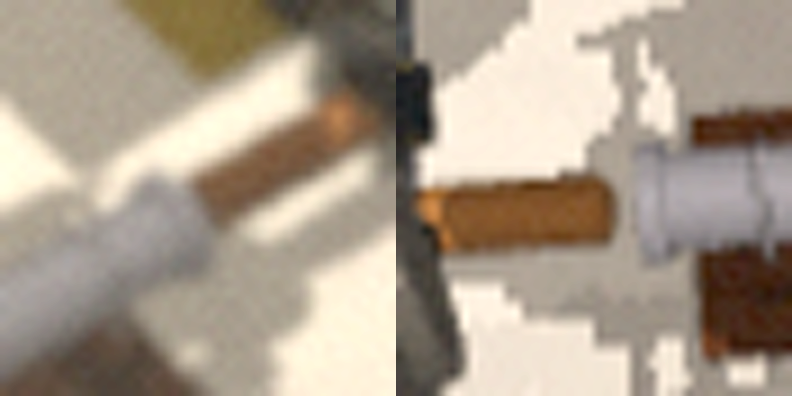

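The top pane shows the rod tip at (610,210) just before the lip at (650,203), nearly in line. The rod slipped back about 9 mm in the grip, so it stopped right at the lip face. Next, check numerically which end is actually open.

```bash
python3 - <<'E'
from h import *
c=load("scene0.npz");P=cloud(c);h=cv2.cvtColor(c["image"],cv2.COLOR_RGB2HSV)
for nm,p in(("-y end",[.532,.009,.075]),("+y end",[.511,.2,.075])):
    u,v=proj(c,p)[0].round().astype(int);print(nm,u,v)
    print(h[v-8:v+9,u-9:u+10,2]); 
    print("y mm");print((P[v-8:v+9,u-9:u+10,1]*1000).round().astype(int));print("z mm");print((P[v-8:v+9,u-9:u+10,2]*1000).round().astype(int))
c=load("top0.npz");P=cloud(c);h=cv2.cvtColor(c["image"],cv2.COLOR_RGB2HSV)
u,v=proj(c,[.511,.2,.075])[0].round().astype(int);print("top",u,v);print(h[v-9:v+10,u-8:u+12,2]);print((P[v-9:v+10,u-8:u+12,2]*1000).round().astype(int));print((P[v-9:v+10,u-8:u+12,0]*1000).round().astype(int))
E
```

```text
-y end 339 197
[[180 181 183 182 180 179 179 179 176 178 175 171 169 168 168 167 167 172
  175]
 [181 182 182 179 180 179 175 173 170 173 168 165 163 167 167 169 172 176
  175]
 [183 181 180 182 181 180 170 161 157 157 163 168 169 170 173 175 174 172
  168]
 [183 183 183 177 179 176 160 134 127 141 157 169 176 176 173 174 166 166
  160]
 [183 183 180 182 178 171 152 119 106 121 149 168 176 174 170 165 160 157
  148]
 [179 180 182 179 176 164 139 113 100 110 131 154 173 168 164 157 150 142
  135]
 [182 181 180 179 170 148 124 102  97 106 121 140 156 162 155 146 139 130
  123]
 [179 180 179 176 159 126 100  95 103 106 113 125 137 149 147 136 124 118
  108]
 [178 181 176 169 151 113  86  89  99 107 115 116 125 135 135 122 110 103
   97]
 [176 175 168 157 138 106  82  78  91 106 116 118 117 121 121 110  98  88
   81]
 [179 173 164 146 122 106  87  75  79  95 108 116 115 115 109  94  82  73
   73]
 [178 175 164 145 123 110  97  84  73  84  99 106 107 104 103  86  73  66
   63]
 [176 176 170 157 135 121 109  93  83  79  88  96  98  98  87  76  71  64
   66]
 [177 174 173 163 148 131 120 10
[... 13049 characters left out ...]
 504 505
  505 505]
 [519 520 520 520 518 520 518 520 499 499 500 501 500 503 501 502 502 502
  502 503]
 [514 517 517 515 517 516 517 517 498 497 497 498 498 499 499 498 499 499
  499 499]
 [512 511 512 513 513 512 513 515 494 494 495 495 495 495 496 496 497 495
  496 496]
 [508 508 509 509 508 508 510 511 491 491 491 494 494 493 493 494 494 494
  494 495]
 [505 505 504 505 505 505 505 505 489 488 489 490 506 506 504 503 503 503
  504 504]
 [500 501 501 501 501 500 501 501 502 487 487 487 502 503 501 500 500 500
  499 500]
 [498 498 498 498 498 498 498 498 499 499 500 498 499 500 499 497 496 496
  496 497]
 [493 493 494 493 494 494 494 496 495 494 494 495 494 495 496 492 492 493
  492 494]]
```

The depth data settles it. At the -y end the camera sees a dark rim with the bore floor (z≈0.057 to 0.06) running inward, so that is the mouth, near (0.532, 0.008). The flange at +y belongs to the closed end. The true heading is 1.681 rad, close to the pusher's original direction. I'll lift, turn back the same way and carry it over.

{"api": "move_arm", "payload": {"motion": [[-0.1,0,0,0,0,0],[-0.1,0,-0.3,0,0,0],[-0.1,0,-0.6,0,0,0],[-0.1,0,-0.9,0,0,0],[-0.1,0,-1,0,0,0],[-0.1,0,-1,0,0,0]]}}

```text
time: 15.62
tool_pos: [0.4992, 0.314, 0.1557]
tool_rot: [-3.141, 0.0, -1.461]
contact_force: [1.2, -0.0, -2.3]
opening: 0.0268
grip_force: 35.0
```

{"api": "move_arm", "payload": {"motion": [[0,0,0,0,0,0.05],[0,0,0,0,0,0.1],[0,0,0,0,0,0.15],[0,0,0,0,0,0.2],[0,0,0,0,0,0.25],[0,0,0,0,0,0.3],[0,0,0,0,0,0.35],[0,0,0,0,0,0.4],[0,0,0,0,0,0.45],[0,0,0,0,0,0.5],[0,0,0,0,0,0.5]]}}

```text
time: 17.0
tool_pos: [0.4984, 0.3135, 0.154]
tool_rot: [-3.141, -0.003, -3.031]
contact_force: [-0.3, -0.3, -1.9]
opening: 0.027
grip_force: 35.0
```

{"api": "move_arm", "payload": {"motion": [[0,0,0,0,0,0.05],[0,0,0,0,0,0.1],[0,0,0,0,0,0.15],[0,0,0,0,0,0.2],[0,0,0,0,0,0.25],[0,0,0,0,0,0.3],[0,0,0,0,0,0.35],[0,0,0,0,0,0.4],[0,0,0,0,0,0.45],[0,0,0,0,0,0.5],[0,0,0,0,0,0.5],[0,0,0,0,0,0.5]]}}

```text
time: 18.5
tool_pos: [0.499, 0.3137, 0.1552]
tool_rot: [-3.141, 0.0, 1.685]
contact_force: [-0.3, -1.1, -2.2]
opening: 0.0268
grip_force: 35.0
```

{"api": "move_arm", "payload": {"motion": [[-0.35,0,0,0,0,0],[-0.7,0,0,0,0,0],[-1,0,0,0,0,0],[-1,0,0,0,0,0]]}}

```text
time: 19.0
tool_pos: [0.5103, 0.2127, 0.1557]
tool_rot: [-3.141, 0.0, 1.681]
contact_force: [0.3, 0.2, -2.4]
opening: 0.0271
grip_force: 35.0
```

{"api": "move_arm", "payload": {"motion": [[-0.35,0,0,0,0,0],[-0.7,0,0,0,0,0],[-1,0,0,0,0,0],[-1,0,0,0,0,0]]}}

```text
time: 19.5
tool_pos: [0.5213, 0.1141, 0.1557]
tool_rot: [3.141, 0.0, 1.68]
contact_force: [1.2, 0.8, -1.9]
opening: 0.0268
grip_force: 35.0
```

{"api": "move_arm", "payload": {"motion": [[-0.35,0,0,0,0,0],[-0.7,0,0,0,0,0],[-1,0,0,0,0,0],[-1,0,0,0,0,0]]}}

```text
time: 20.0
tool_pos: [0.5324, 0.0152, 0.1556]
tool_rot: [3.141, -0.0, 1.68]
contact_force: [-0.7, 0.7, -2.6]
opening: 0.0269
grip_force: 35.0
```

{"api": "move_arm", "payload": {"motion": [[-0.35,0,0,0,0,0],[-0.7,0,0,0,0,0],[-1,0,0,0,0,0],[-1,0,0,0,0,0]]}}

```text
time: 20.5
tool_pos: [0.5433, -0.0839, 0.1555]
tool_rot: [3.141, -0.0, 1.68]
contact_force: [-0.6, 0.2, -1.6]
opening: 0.0268
grip_force: 35.0
```

```bash
python3 - <<'E'
from cell import robot;from cyl import *;from plan import rel
o=robot.observe();print(o["time"],o["tool_pos"],o["tool_rot"])
print(rel([.5457,-.114,.056],1.681))
for n in("scene","top"):
    c=robot.read_camera(n);np.savez(n+"5.npz",**c);P=cloud(c);hsv=cv2.cvtColor(c["image"],cv2.COLOR_RGB2HSV)
    m=(hsv[...,0]<25)&(hsv[...,1]>110)&(P[...,2]>.15)&(P[...,2]<.22);q=P[m];q=q[(q[:,1]>-.3)&(q[:,1]<.1)&(q[:,0]>.45)&(q[:,0]<.62)]
    print(n,len(q),np.sort(q[:,1])[[2,-3]],fit(q[(q[:,1]>-.2)],.014))
E
```

```text
20.5 [ 0.5433 -0.0839  0.1555] [ 3.1413 -0.0002  1.6799]
[-0.302 -0.01   0.995  0.    -0.    -0.   ]
scene 94 [-0.2008  0.0049] (np.float64(-0.08742150360319279), array([ 0.5494, -0.137 ,  0.1739, -0.0097]), np.float64(0.0013357091940900227))
top 153 [-0.2083 -0.0493] (np.float64(-0.17529337679892434), array([ 0.5502, -0.0798,  0.1741, -0.036 ]), np.float64(0.002169459754134749))
```

{"api": "move_arm", "payload": {"motion": [[-0.3,0.0,0,0,0,0],[-0.3,0.0,0.25,0,0,0],[-0.3,0.0,0.5,0,0,0],[-0.3,0.0,0.75,0,0,0],[-0.3,0.0,0.99,0,0,0],[-0.3,0.0,0.99,0,0,0],[-0.3,0.0,0.99,0,0,0]]}}

```text
time: 21.48
tool_pos: [0.5468, -0.1128, 0.0576]
tool_rot: [3.14, 0.0, 1.682]
contact_force: [-0.2, -0.0, -2.7]
opening: 0.0267
grip_force: 35.0
```

```bash
cat > cmp2.py <<'E'
from cell import robot;from cyl import *
o=robot.observe();print(o["time"],o["tool_pos"],o["tool_rot"],o["contact_force"])
out=[]
for n in("scene","top"):
    c=robot.read_camera(n);np.savez(n+"6.npz",**c);P=cloud(c);hsv=cv2.cvtColor(c["image"],cv2.COLOR_RGB2HSV)
    m=(hsv[...,0]<25)&(hsv[...,1]>90)&(hsv[...,2]>70)&(P[...,2]>.05)&(P[...,2]<.11);q=P[m];q=q[(q[:,1]>-.26)&(q[:,1]<.04)&(q[:,0]>.51)&(q[:,0]<.60)]
    print(n,len(q),"y",np.sort(q[:,1])[[2,-3]]);q=q[q[:,1]>-.21]
    for a,b in((-.25,-.12),(-.12,.03)):
        s=q[(q[:,1]>a)&(q[:,1]<b)]
        if len(s)>15:f=fit(s,.014);print("  rod",len(s),f[0],f[1],"dev x",f[1][0]-({"scene":.5238,"top":.5183}[n]-.11*(f[0]-.1137)))
    u,v=proj(c,[.54,-.06,.075])[0].round().astype(int);out.append(cv2.resize(c["image"][v-33:v+33,u-33:u+33,::-1],(396,396),interpolation=cv2.INTER_CUBIC))
import sys
cv2.imwrite(sys.argv[1],cv2.convertScaleAbs(np.hstack(out),alpha=1.4))
E
python3 cmp2.py pics/c6.png
```

```text
21.475 [ 0.5468 -0.1128  0.0576] [3.1405 0.0004 1.6815] [-0.2383 -0.0277 -2.7188]
scene 240 y [-0.235  -0.0213]
  rod 120 -0.1734815801741184 [ 0.555  -0.1464  0.0746  0.0163] dev x -0.00034544395887592394
  rod 59 -0.03717746015422195 [ 0.5415 -0.0836  0.0759 -0.0155] dev x 0.0011475825780844495
top 121 y [-0.2388 -0.1881]
  rod 43 -0.19926959334381364 [ 0.5542 -0.038   0.076   0.0962] dev x 0.0015230467980925644
```

View pics/c6.png

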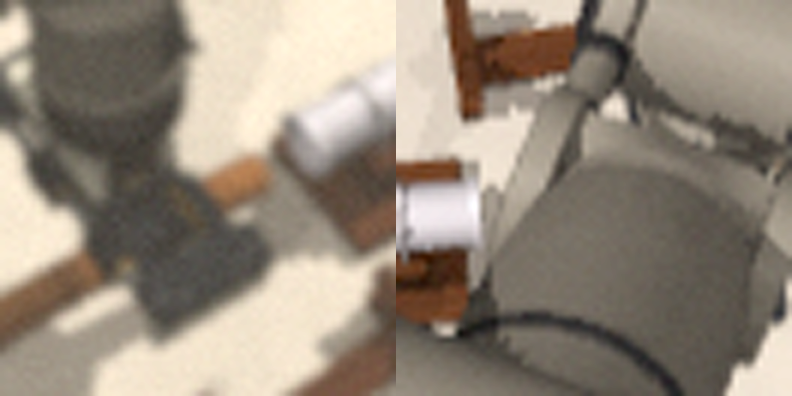

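The left pane shows the tip at (265,175) facing the bright-rimmed mouth at (300,150), level and in line. Measured offset is about 1 mm. Enter gently with a lighter grip.

{"api": "move_arm", "payload": {"motion": [[0.1,0,0.01,0,0,0],[0.2,0,0.01,0,0,0],[0.26,0,0.01,0,0,0],[0.32,0,0.01,0,0,0],[0.35,0,0.01,0,0,0],[0.35,0,0.01,0,0,0]], "newtons": 20}}

```text
time: 22.32
tool_pos: [0.5423, -0.0787, 0.0557]
tool_rot: [-3.142, 0.0, 1.68]
contact_force: [-0.2, -0.1, -2.2]
opening: 0.0268
grip_force: 20.0
```

{"api": "move_arm", "payload": {"motion": [[0.03,0,0,0,0,0],[0.06,0,0,0,0,0],[0.09,0,0,0,0,0],[0.1,0,0,0,0,0],[0.1,0,0,0,0,0]]}}

```text
time: 22.95
tool_pos: [0.5412, -0.0688, 0.0557]
tool_rot: [3.142, 0.0, 1.68]
contact_force: [0.8, -0.3, -1.8]
opening: 0.0276
grip_force: 20.0
```

It is in, with no force. Continue toward half-way.

{"api": "move_arm", "payload": {"motion": [[0.08,0,0,0,0,0],[0.16,0,0,0,0,0],[0.24,0,0,0,0,0],[0.3,0,0,0,0,0],[0.3,0,0,0,0,0]]}}

```text
time: 23.58
tool_pos: [0.5379, -0.0385, 0.0557]
tool_rot: [-3.142, 0.0, 1.681]
contact_force: [-0.0, -0.7, -1.3]
opening: 0.0273
grip_force: 20.0
```

{"api": "move_arm", "payload": {"motion": [[0.08,0,0,0,0,0],[0.16,0,0,0,0,0],[0.24,0,0,0,0,0],[0.27,0,0,0,0,0],[0.27,0,0,0,0,0]]}}

```text
time: 24.2
tool_pos: [0.535, -0.012, 0.0557]
tool_rot: [-3.142, 0.0, 1.681]
contact_force: [-1.2, 0.2, -2.3]
opening: 0.0272
grip_force: 20.0
```

```bash
sed -i 's/.04)&(q\[:,0\]>.51/.04)\&(q[:,0]>.50/' cmp2.py; python3 cmp2.py pics/c7.png
```

```text
24.2 [ 0.535  -0.012   0.0557] [-3.1416  0.0001  1.6808] [-1.1997  0.2135 -2.2926]
scene 176 y [-0.1353 -0.032 ]
  rod 45 -0.12843926208166148 [ 0.5541 -0.8137  0.0724  1.0148] dev x 0.003634868802049551
  rod 131 -0.07670081419181177 [ 0.5446 -0.1172  0.0726 -0.0004] dev x -0.0001571580714815335
top 153 y [-0.1369 -0.0753]
  rod 55 -0.12899335958600205 [0.5446 0.4921 0.0775 0.0211] dev x -0.00044274666855570466
  rod 98 -0.09782534951039659 [ 0.5413 -0.1329  0.0732  0.0148] dev x -0.0002707641012739126
```

About 72 mm in with no load. Let go here.

{"api": "move_arm", "payload": {"motion": [[0,0,0,0,0,0],[0,0,0,0,0,0],[0,0,0,0,0,0],[0,0,0,0,0,0],[0,0,0,0,0,0],[0,0,0,0,0,0]], "fingers": 0.2}}

```text
time: 25.05
tool_pos: [0.535, -0.0123, 0.0557]
tool_rot: [3.142, 0.0, 1.68]
contact_force: [-0.2, -0.1, 1.5]
opening: 0.0552
grip_force: 0.0
```

{"api": "move_arm", "payload": {"motion": [[-0.2,0,0,0,0,0],[-0.4,0,0,0,0,0],[-0.6,0,0,0,0,0],[-0.8,0,0,0,0,0],[-0.9,0,0,0,0,0],[-0.9,0,0,0,0,0]]}}

```text
time: 25.8
tool_pos: [0.5448, -0.1025, 0.0556]
tool_rot: [3.142, -0.0, 1.679]
contact_force: [-0.0, 0.8, -0.5]
opening: 0.055
grip_force: 0.0
```

```bash
python3 cmp2.py pics/c8.png
```

```text
25.8 [ 0.5448 -0.1025  0.0556] [ 3.1416 -0.      1.6788] [-0.0117  0.8419 -0.5198]
scene 132 y [-0.1354  0.0085]
  rod 41 -0.12877294717089804 [0.5467 0.8343 0.0682 0.2333] dev x -0.003820941992865645
  rod 91 -0.0163014483076632 [ 0.5369 -0.0997  0.0699  0.0795] dev x -0.0012333341595400782Traceback (most recent call last):
  File "cmp2.py", line 7, in <module>
    print(n,len(q),"y",np.sort(q[:,1])[[2,-3]]);q=q[q[:,1]>-.21]
                       ~~~~~~~~~~~~~~~^^^^^^^^
IndexError: index 2 is out of bounds for axis 0 with size 0
```

{"api": "move_arm", "payload": {"motion": [[0.03,0,0.05,0,0.019,0],[0.03,0,0.1,0,0.019,0],[0.03,0,0.1,0,0.019,0],[0.03,0,0.1,0,0.019,0]]}}

```text
time: 26.4
tool_pos: [0.5444, -0.0983, 0.0458]
tool_rot: [-3.141, -0.059, 1.681]
contact_force: [0.4, 0.6, 0.4]
opening: 0.0556
grip_force: 0.0
```

{"api": "move_arm", "payload": {"motion": [[0,0,0,0,0,0],[0,0,0,0,0,0],[0,0,0,0,0,0],[0,0,0,0,0,0],[0,0,0,0,0,0],[0,0,0,0,0,0]], "fingers": -1, "newtons": 15}}

```text
time: 27.15
tool_pos: [0.5445, -0.0987, 0.0457]
tool_rot: [3.142, -0.06, 1.68]
contact_force: [0.4, 0.4, -1.2]
opening: 0.0275
grip_force: 15.0
```

{"api": "move_arm", "payload": {"motion": [[0,0,-0.03,0,-0.006,0],[0,0,-0.06,0,-0.012,0],[0,0,-0.09,0,-0.018,0],[0,0,-0.1,0,-0.019,0],[0,0,-0.1,0,-0.019,0],[0,0,-0.1,0,-0.019,0]]}}

```text
time: 27.9
tool_pos: [0.5445, -0.0993, 0.0556]
tool_rot: [-3.141, -0.0, 1.68]
contact_force: [0.3, 0.2, -1.8]
opening: 0.0273
grip_force: 15.0
```

```bash
sed -i 's/    print(n,len(q),"y"/    if len(q)<9: continue\n&/' cmp2.py; python3 cmp2.py pics/c8.png; python3 -c "
from cell import robot;print(robot.observe()['torque'])"
```

```text
27.9 [ 0.5445 -0.0993  0.0556] [-3.1414 -0.0001  1.6802] [ 0.2662  0.1842 -1.8145]
scene 118 y [-0.1348  0.0083]
  rod 35 -0.12897092143798872 [ 0.5547 -0.2769  0.0727  1.2085] dev x 0.004165937194937963
  rod 83 -0.014803438484577615 [ 0.5378 -0.1582  0.073  -0.0195] dev x -0.0001476924082219888
[-0.05460717 -0.12730877 -0.05571699]
```

View pics/c8.png

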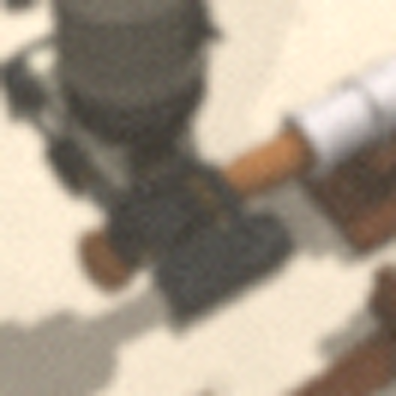

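Level, with low force (the crop shows the rod entering the mouth at (305,150) and the knob at (105,260)). Now push on gently, feeling for the piston.

{"api": "move_arm", "payload": {"motion": [[0.02,0,0,0,0,0],[0.04,0,0,0,0,0],[0.06,0,0,0,0,0],[0.08,0,0,0,0,0],[0.1,0,0,0,0,0],[0.12,0,0,0,0,0],[0.14,0,0,0,0,0],[0.16,0,0,0,0,0]], "newtons": 15}}

```text
time: 29.0
tool_pos: [0.5428, -0.0833, 0.0557]
tool_rot: [3.142, 0.0, 1.68]
contact_force: [0.3, 0.3, -1.3]
opening: 0.0272
grip_force: 15.0
```

{"api": "move_arm", "payload": {"motion": [[0.02,0,0,0,0,0],[0.04,0,0,0,0,0],[0.06,0,0,0,0,0],[0.08,0,0,0,0,0],[0.1,0,0,0,0,0]]}}

```text
time: 29.62
tool_pos: [0.542, -0.0741, 0.0558]
tool_rot: [3.141, 0.001, 1.681]
contact_force: [0.3, -5.5, -1.8]
opening: 0.0273
grip_force: 15.0
```

{"api": "move_arm", "payload": {"motion": [[0.02,0,0,0,0,0],[0.04,0,0,0,0,0],[0.06,0,0,0,0,0],[0.08,0,0,0,0,0],[0.1,0,0,0,0,0]]}}

```text
time: 30.25
tool_pos: [0.541, -0.0645, 0.0559]
tool_rot: [3.141, 0.002, 1.68]
contact_force: [-0.5, -6.1, -1.0]
opening: 0.0274
grip_force: 15.0
```

{"api": "move_arm", "payload": {"motion": [[0.02,0,0,0,0,0],[0.04,0,0,0,0,0],[0.06,0,0,0,0,0],[0.08,0,0,0,0,0],[0.1,0,0,0,0,0]]}}

```text
time: 30.88
tool_pos: [0.5399, -0.0545, 0.0559]
tool_rot: [3.141, 0.002, 1.68]
contact_force: [1.0, -4.9, -1.7]
opening: 0.0278
grip_force: 15.0
```

The piston dragged at about 5 N, from TCP y between -0.083 and -0.074. The stop should therefore come at about y -0.043 to -0.034.

{"api": "move_arm", "payload": {"motion": [[0.02,0,0,0,0,0],[0.04,0,0,0,0,0],[0.06,0,0,0,0,0],[0.08,0,0,0,0,0],[0.09,0,0,0,0,0],[0.09,0,0,0,0,0]]}}

```text
time: 31.62
tool_pos: [0.5388, -0.0453, 0.0558]
tool_rot: [3.141, 0.001, 1.68]
contact_force: [-0.2, -6.0, -0.4]
opening: 0.0275
grip_force: 15.0
```

{"api": "move_arm", "payload": {"motion": [[0.01,0,0,0,0,0],[0.02,0,0,0,0,0],[0.02,0,0,0,0,0]]}}

```text
time: 32.0
tool_pos: [0.5386, -0.0432, 0.0558]
tool_rot: [3.141, 0.001, 1.68]
contact_force: [0.6, -5.5, -1.7]
opening: 0.0276
grip_force: 15.0
```

{"api": "move_arm", "payload": {"motion": [[0.01,0,0,0,0,0],[0.02,0,0,0,0,0],[0.02,0,0,0,0,0]]}}

```text
time: 32.38
tool_pos: [0.5384, -0.0413, 0.0558]
tool_rot: [3.141, 0.001, 1.68]
contact_force: [0.8, -5.0, -1.2]
opening: 0.0274
grip_force: 15.0
```

{"api": "move_arm", "payload": {"motion": [[0.01,0,0,0,0,0],[0.01,0,0,0,0,0]]}}

```text
time: 32.62
tool_pos: [0.5386, -0.0412, 0.056]
tool_rot: [3.14, 0.003, 1.68]
contact_force: [1.3, -9.9, -1.4]
opening: 0.0274
grip_force: 15.0
```

{"api": "move_arm", "payload": {"motion": [[0.01,0,0,0,0,0],[0.01,0,0,0,0,0]]}}

```text
time: 32.88
tool_pos: [0.5389, -0.0411, 0.0561]
tool_rot: [3.14, 0.004, 1.681]
contact_force: [0.9, -13.0, -1.8]
opening: 0.0274
grip_force: 15.0
```

The stop is felt, at 13 N. Hold it briefly.

{"api": "move_arm", "payload": {"motion": [[0.003,0,0,0,0,0],[0.003,0,0,0,0,0],[0.003,0,0,0,0,0],[0.003,0,0,0,0,0],[0.003,0,0,0,0,0]]}}

```text
time: 33.5
tool_pos: [0.5389, -0.0411, 0.0562]
tool_rot: [3.14, 0.004, 1.68]
contact_force: [0.3, -14.6, -1.7]
opening: 0.0272
grip_force: 15.0
```

{"api": "move_arm", "payload": {"motion": [[-0.01,0,0,0,0,0],[-0.02,0,0,0,0,0],[-0.02,0,0,0,0,0]]}}

```text
time: 33.88
tool_pos: [0.5384, -0.0412, 0.0558]
tool_rot: [3.141, 0.001, 1.68]
contact_force: [0.6, -6.4, -1.5]
opening: 0.0273
grip_force: 15.0
```

{"api": "move_arm", "payload": {"motion": [[0,0,0,0,0,0],[0,0,0,0,0,0],[0,0,0,0,0,0],[0,0,0,0,0,0],[0,0,0,0,0,0],[0,0,0,0,0,0]], "fingers": 0.2}}

```text
time: 34.62
tool_pos: [0.5381, -0.0404, 0.0557]
tool_rot: [-3.142, 0.0, 1.68]
contact_force: [-0.8, -1.0, -0.1]
opening: 0.0545
grip_force: 0.0
```

{"api": "move_arm", "payload": {"motion": [[0,0,-0.2,0,0,0],[0,0,-0.5,0,0,0],[0,0,-0.9,0,0,0],[0,0,-1,0,0,0],[0,0,-1,0,0,0]]}}

```text
time: 35.25
tool_pos: [0.5381, -0.0404, 0.1558]
tool_rot: [3.141, 0.0, 1.68]
contact_force: [-1.0, -0.8, -0.6]
opening: 0.055
grip_force: 0.0
```

```bash
python3 cmp2.py pics/c9.png
```

```text
35.25 [ 0.5381 -0.0404  0.1558] [3.1409 0.0003 1.6802] [-0.9837 -0.8448 -0.649 ]
scene 109 y [-0.0771 -0.0236]
  rod 109 -0.05342985796856481 [ 0.5419 -0.1452  0.0739 -0.1167] dev x -0.00024208840028061562
```

```bash
python3 -c "
from cell import robot;print(robot.hand_in())"
```

```text
the job is handed in; nothing more can be done
None
```

The pusher is home in the barrel with the piston at its stop: about 14.6 N at the wrist for roughly 0.6 s, then let go and handed in (judging result not shown), but my first insertion tried the barrel's closed end and pressed it with up to 52 N (limit 60 N) before I found the real mouth.

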